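Torque the copy-lamp clamp until the key clicks

TASK

Take the red T-handled torque key out of its wooden stand, seat its square bit gently in the brass clamp bolt of the lamp foot (feel for the square, do not force it) and turn it clockwise until the key's ratchet clicks and slips: one or two clicks, never three. Then put the key back upright in its stand and let go, without disturbing anything else on the bench.

Things in the scene. Friction and masses are not known exactly. Their poses are not given: they have to be found in the camera images.
- key_handle (a point): centre of the key's red T-handle, on the key's axis: bar 84 mm long (along x), 14 mm thick (y), 26 mm high (z up), 80 mm above the bit's tip. Below the bar a 13 mm thick neck, 14 mm long, then the black round ratchet housing, 44 mm in diameter, its top 26 mm below this point. The key weighs 0.28 to 0.41 kg.
- key_bit (a point): centre of the tip of the key's steel bit; z points up along the key, x and y are square to the bit's flats. The bit is 16 mm square and 18 mm long up to a round flange 46 mm in diameter; its lowest 4 mm taper to 14 mm square. In the stand the flange rests on the stand's top.
- key_ratchet (a joint): slip of the handle clockwise past the bit, rad, 0 at the start. Handle and bit turn as one up to about 0.3 N m, then the handle jumps a notch with a click and the torque drops. A notch every 0.35 rad (20 degrees); it stays in its notch when let go.
- bolt_mouth (a point): centre of the mouth of the brass bolt's square socket, level with its top, 60 mm above the table; z up. Bolt 42 mm square, socket 17.6 mm square, 21 mm deep; seated, the key's flange lies on the bolt. This point belongs to the fixed foot: the bolt's own angle is not measured. The bolt turns stiffly (0.06 N m), stays put, and comes up tight after 0.3 to 1.2 rad clockwise (from above).
- lamp_foot: fixed black foot of the copy lamp, 205 x 100 mm, 16 mm thick; origin on the table under the bolt. The lamp post (26 mm dia., 170 mm high, in a collar 56 mm dia., 76 mm high) stands 120 mm from the origin along this body's +x; the lamp head on it points on along +x.
- stand_mouth (a point): centre of the mouth of the round hole in the fixed wooden stand, on its top, 30 mm above the table; z is up. The stand is 64 mm square, its hole 26 mm in diameter and 24 mm deep.
- clip_tray: open blue plastic tray, 110 x 90 mm, 35 mm high; origin under its centre
- loupe: black film loupe, 48 mm dia., 48 mm high, standing; origin under its centre
- film_can1: black film can with grey lid, 32 mm dia., 52 mm high; origin under its centre
- film_can2: another film can, the same
- tape_roll: paper tape roll lying flat, 90 mm dia., 24 mm high; origin under its centre
- flat_driver: yellow-handled screwdriver lying on the table; not the tool for this job
- wash_bottle: white plastic bottle with red cap, 66 mm dia., 170 mm high; origin under its centre
- torque_key: the torque key as a whole (its bit and housing); origin at the tip of the bit, like key_bit

How it is judged:
By the outcome, as a careful person would: the job done as asked, in the order asked, and still so for the second after the job is handed in, with the robot touching nothing.
It also fails if it takes over 72 s, if anything falls off the work surface, if the arm or the gripper's body presses on something with over 40 N, if the wrist force passes 120 N, or if a joint passes its speed limit or range.

ROBOT

A 7-joint arm with a two-finger parallel gripper is mounted at the origin on the work surface. World frame = base frame: x ahead of the robot, y to its left, z up, the work surface at z = 0. Lengths are in m, angles in rad, forces in N, time in s.
With the tool pointing down it reaches from about 0.425 to 0.875 m from the base axis. Payload 4.7 kg.
Tool frame: the origin (TCP) lies at the very end of the fingers, on their centre line; the grasp point (between the pads) lies 19 mm behind it; z points along the fingers, y is the direction in which the jaws open and shut (so a half turn about z gives the same grasp; the last joint's range is limited). The gripper opens to 85 mm and grips with 20 to 120 N. Pads are 22 mm wide; open, the fingers measure 114 mm over their backs; the gripper's body (76 mm by 85 mm) begins 54 mm behind the grasp point. The pads swing forward as they close: fully open they stand 13 mm farther back than shut.
Start: joints at [-1.265, 0.321, -0.07, 1.45, 0.023, 1.371, -0.057], TCP at [0.187, 0.623, 0.231] pointing down, gripper open.
Joint ranges: [-2.86, 2.86], [-0.3, 2.09], [-1.38, 1.24], [0.06, 2.45], [-1.56, 4.7], [0.09, 2.05], [-2.69, 2.69]. Speed limits (rad/s): [2.57, 2.57, 3.14, 3.14, 3.14, 3.14, 3.14].

INTERFACE

Orientations are given as a 3x3 rotation matrix whose columns are the frame's x, y, z axes.
In Python, from cell import bot gives the robot as it stands.
- The arm moves only by the tool move_arm, never from a script. Its arguments are lists of equal length, an entry for each row: "translation": the shift along the tool's x, y, z in cm, a list of three; "roll": the turn about the tool's z in rad. In form: {"translation": [[x, y, z], ...], "roll": [roll, ...]}. A call has 1 to 10 rows; each row shifts and turns the commanded pose from where the row before left it, along the tool's axes as they then stand; what a row does not reach is not made up. A row lasts 1/12 s, in which the tool goes at most 41.7 mm and 7.16 degrees, less where a joint would pass 70% of its speed; a pose out of reach is approached as far as the arm can. A call is refused whole if a number of a shift passes 4.17 or a number of a turn 0.125, either way. A call with a gripper value outside its range is refused whole. "hand" is the closure in counts, from 0 (fully open) to 255 (shut), set as the call begins (left out, the last holds). The fingers move at their own pace and stop on an object; "force" is the grip in N (left out, the last holds). Time passes only in rows, so rows that do not move let the fingers close. It gives the time, the measured TCP pose, the force and the opening at its end, in the units of the state.
- bot.read_state(): the state, without advancing time (a new reading comes with each control period).
- bot.camera(name): name is "scene" or "top" or "wrist"; returns a dict with "pixels" (420x560x3 uint8, red, green, blue), "depth" (420x560 float32, m along the optical axis (not along the pixel's ray), 0 where there is no reading), "fx", "fy", "cx", "cy" (pixels), "eye" and "orientation" of the camera in the world; the wrist camera has in their place "T_tool_cam" (4x4, takes a point from camera to tool coordinates, whose origin is the TCP and whose axes are the flange's). Camera axes: x right, y up, looking along -z (the intrinsics and any distortion apply to the point x, -y, -z); pixel columns grow to the right and rows downward; lengths in m; the calibration is good to about 2 mm. A picture is of the moment at which its call begins: read the wrist's pose just before it.
- bot.close_job(): hands the job in, once; it reports no verdict.
The state is a dict: "time_s": time; "joint_positions": joint angles; "joint_velocities": joint speeds; "effort": joint torques, N m; "eef_pos": TCP position; "orientation": TCP orientation; "ft_force": force on the tool from outside, world axes, zero at the start; "torque": the same for the moment, N m; "finger_gap": opening from 0.0 (shut) to 1.0 (fully open).
Only numpy, scipy, OpenCV 4.12 (cv2) and the standard library are available. Lean on these libraries where they do the work, as an engineer would, in place of code of your own. Each camera call takes 0.05 s, during which the arm holds its last target.

## Working session

There is one attempt and no reset: what is moved stays moved. The work goes in short steps, Python scripts to look and compute and a tool call to move; the robot and the scene stay as the last step left them, time stands still between calls to the robot, and variables do not carry over. Pictures are saved under pics/ and viewed, and the job is handed in when it is done.

Besides the shell and the picture viewer there is one more tool, called after "Emit:" as a command line: name --pt "numbers of a row" for each row, then --argument value for the rest. move_arm: Moves the arm, as the interface text tells. Its arguments: {"type":"object","properties":{"translation":{"type":"array","items":{"type":"array","items":{"type":"number"}}},"roll":{"type":"array","items":{"type":"number"}},"hand":{"type":"number"},"force":{"type":"number"}},"required":["translation","roll"]}

```bash
ls; mkdir -p pics; cat > h.py <<'E'
import numpy as np, cv2
from cell import bot
def save(n,c): cv2.imwrite(f'pics/{n}.png',c['pixels'][:,:,::-1])
E
python3 - <<'E'
from h import *
import pickle
s=bot.read_state(); print({k:np.round(v,3).tolist() for k,v in s.items()})
d={}
for n in ['scene','top','wrist']:
    c=bot.camera(n); save(n+'0',c); d[n]=c
    print(n,{k:(np.round(v,4).tolist()) for k,v in c.items() if k not in('pixels','depth')})
pickle.dump(d,open('c0.pkl','wb'))
E
```

```text
pics
{'time_s': 0.0, 'joint_positions': [-1.265, 0.322, -0.07, 1.452, 0.023, 1.371, -0.057], 'joint_velocities': [-0.002, -0.001, -0.001, 0.001, -0.0, -0.001, 0.002], 'effort': [0.0, -49.358, -0.382, -31.434, 0.013, 0.011, 0.0], 'eef_pos': [0.187, 0.622, 0.23], 'orientation': [[-0.958, 0.288, -0.0], [0.288, 0.958, -0.002], [-0.0, -0.002, -1.0]], 'ft_force': [0.177, 0.329, 0.732], 'torque': [-0.024, 0.028, -0.012], 'finger_gap': 1.001}
scene {'fx': 411.3079, 'fy': 411.3079, 'cx': 275.1634, 'cy': 210.0213, 'eye': [1.0654, -0.4816, 0.8245], 'orientation': [[0.6891, -0.5228, 0.5019], [0.7246, 0.5075, -0.4662], [-0.011, 0.6849, 0.7285]]}
top {'fx': 524.6649, 'fy': 524.6649, 'cx': 276.5643, 'cy': 207.7485, 'eye': [0.3462, 0.0052, 1.4969], 'orientation': [[-0.0204, 0.9885, -0.1502], [-0.9998, -0.0206, 0.0006], [-0.0025, 0.1501, 0.9887]]}
wrist {'fx': 343.1322, 'fy': 343.1322, 'cx': 282.9845, 'cy': 214.3206, 'T_tool_cam': [[0.0005, 0.958, 0.2866, 0.0712], [1.0, -0.0005, -0.0003, 0.0002], [-0.0001, 0.2866, -0.958, -0.1436], [0.0, 0.0, 0.0, 1.0]]}
```

View pics/scene0.png

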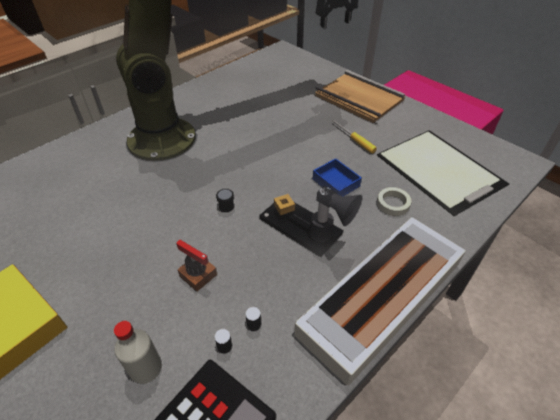

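View pics/top0.png

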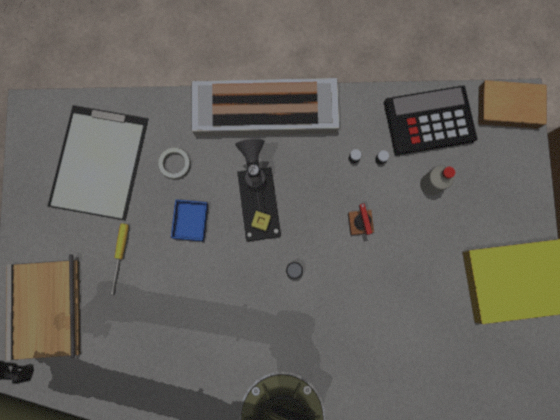

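View pics/wrist0.png

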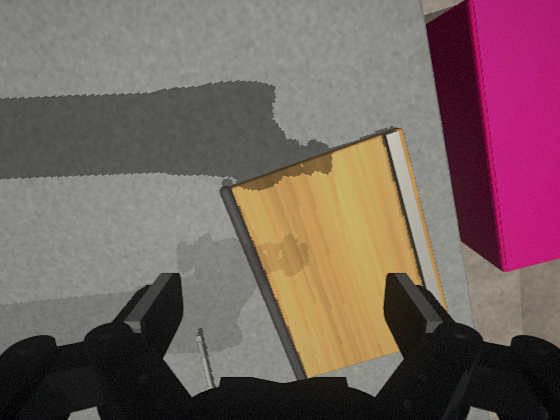

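The scene view shows the key in its stand (red bar about (192,251), stand (197,270)) and the brass bolt at (285,204). In the top view the bar is at (366,220) and the bolt at (261,220), with the lamp post beyond it. Next I'll measure these.

```bash
cat >> h.py <<'E'
def cloud(c,R=None,t=None):
    h,w=c['depth'].shape; v,u=np.mgrid[:h,:w]; z=c['depth']
    p=np.stack([(u-c['cx'])/c['fx']*z,-(v-c['cy'])/c['fy']*z,-z],-1)
    R=c['orientation'] if R is None else R; t=c['eye'] if t is None else t
    return p@np.array(R).T+np.array(t)
def wcloud(c,s):
    T=np.array(c['T_tool_cam']);R=np.array(s['orientation'])
    return cloud(c,R@T[:3,:3],R@T[:3,3]+np.array(s['eef_pos']))
def hsv(c): return cv2.cvtColor(c['pixels'],cv2.COLOR_RGB2HSV)
def rect(P):
    r=cv2.minAreaRect(P[:,:2].astype(np.float32)*1000); return np.round(r[0],1),np.round(r[1],1),round(r[2],1)
E
python3 - <<'E'
from h import *
import pickle
d=pickle.load(open('c0.pkl','rb'))
for n,kb,bb in [('top',(355,200,380,245),(245,205,280,240)),('scene',(170,235,215,275),(270,190,300,220))]:
    c=d[n];P=cloud(c);H=hsv(c)
    def box(b):
        m=np.zeros(H.shape[:2],bool);m[b[1]:b[3],b[0]:b[2]]=1;return m
    red=((H[...,0]<6)|(H[...,0]>174))&(H[...,1]>150)&(H[...,2]>60)&box(kb)&(P[...,2]>.08)
    yel=(H[...,0]>15)&(H[...,0]<33)&(H[...,1]>100)&(H[...,2]>60)&box(bb)
    for nm,m in(('red',red),('bolt',yel)):
        q=P[m]; print(n,nm,m.sum(),np.round(q.mean(0),4),np.round(np.percentile(q[:,2],[5,50,95]),3)); 
        zt=np.percentile(q[:,2],90); q=q[abs(q[:,2]-zt)<.01]; print(rect(q))
P=cloud(d['top'])
for nm,(u,v) in dict(post=(254,172),can=(294,270),tray=(190,221),can1=(355,156),can2=(383,156),bot=(440,178),stand=(353,228)).items(): print(nm,np.round(P[v,u],3))
img=d['top']['pixels'][120:290,220:400]; cv2.imwrite('pics/z0.png',cv2.resize(img[:,:,::-1],None,fx=4,fy=4,interpolation=2)[:600])
E
```

```text
top red 142 [ 0.5192 -0.233   0.1053] [0.1   0.106 0.11 ]
(array([ 521.7, -232.9]), array([76.1, 14.3]), 11.7)
top bolt 249 [0.529  0.0492 0.068 ] [0.037 0.06  0.066]
(array([530.9,  49.7]), array([41.6, 42.1]), 70.5)
scene red 187 [ 0.522  -0.2378  0.1025] [0.099 0.103 0.105]
(array([ 525. , -236.3]), array([82.7, 14.2]), 11.6)
scene bolt 276 [0.542  0.0368 0.0644] [0.04  0.057 0.06 ]
(array([531.6,  46.8]), array([43.6, 47.4]), 68.9)
post [0.643 0.061 0.167]
can [ 0.393 -0.04   0.048]
tray [0.54  0.254 0.   ]
can1 [ 0.71  -0.221  0.05 ]
can2 [ 0.708 -0.3    0.051]
bot [ 0.625 -0.432  0.127]
stand [ 0.507 -0.209  0.032]
```

View pics/z0.png

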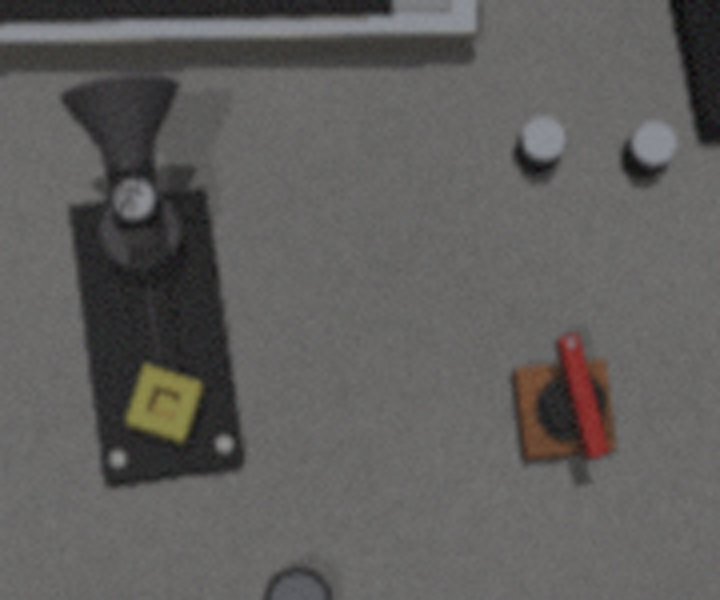

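Emit:
move_arm --pt "-1 -0.9 -0.4" --pt "-2.3 -2.1 -0.4" --pt "-2.3 -2.1 -0.4" --pt "-2.3 -2.1 -0.4" --pt "-2.3 -2.1 -0.4" --pt "-2.3 -2.1 -0.4" --pt "-2.3 -2.1 -0.4" --pt "-2.3 -2.1 -0.2" --pt "-2.3 -2.1 0" --pt "-2.3 -2.1 0" --roll '[0, 0, 0, 0, 0, 0, 0, 0, 0, 0]' --hand 0

```text
time_s: 0.98
eef_pos: [0.3388, 0.368, 0.2619]
orientation: [[-0.958, 0.288, 0.0], [0.288, 0.958, 0.001], [-0.0, 0.001, -1.0]]
ft_force: [-0.2, -0.2, -0.2]
finger_gap: 1.003
```

```bash
python3 - <<'E'
from h import *
import pickle
d=pickle.load(open('c0.pkl','rb'))
for n in('top','scene'):
    P=cloud(d[n]);m=(abs(P[...,0]-.69)<.1)&(abs(P[...,1]-.06)<.07)&(d[n]['depth']>0);print(P[m][:,2].max(), P[m][P[m][:,2].argmax()])
s=bot.read_state();print(s['eef_pos'],s['joint_positions'],s['time_s'])
E
```

```text
0.19923531776957049 [0.72243133 0.07885787 0.19923532]
0.19413342270074108 [0.72657522 0.05812164 0.19413342]
[0.33879876 0.3680241  0.26186956] [-9.84438084e-01 -1.40910477e-02  1.03793359e-01  1.77190956e+00
  1.36137898e-03  1.38287616e+00  3.97301626e-01] 0.9833
```

Emit:
move_arm --pt "-2.5 -2.4 0" --pt "-2.5 -2.4 0" --pt "-2.5 -2.4 0" --pt "-2.5 -2.4 0" --pt "-2.5 -2.4 0.2" --pt "-2.5 -2.4 0.4" --pt "-2.5 -2.4 0.4" --pt "-2.5 -2.4 0.4" --pt "-2 -1.8 0.4" --pt "-1 -0.9 0.2" --roll '[0, 0, 0, 0, 0, 0, 0, 0, 0, 0]'

```text
time_s: 1.82
eef_pos: [0.496, 0.0891, 0.2413]
orientation: [[-0.956, 0.294, 0.0], [0.294, 0.956, -0.001], [-0.001, -0.001, -1.0]]
ft_force: [-0.1, -0.7, -0.3]
finger_gap: 1.0
```

```bash
python3 - <<'E'
from h import *
import pickle
bot.camera('wrist') # settle
s=bot.read_state();c=bot.camera('wrist');save('w1',c);pickle.dump((s,c),open('w1.pkl','wb'))
print(s['eef_pos'],s['joint_positions'],s['time_s'])
E
```

```text
[0.49655401 0.08777552 0.24097979] [-0.68188941 -0.00724762  0.45378541  1.80605606  0.00526456  1.34200688
  1.04159287] 1.8667
```

View pics/w1.png

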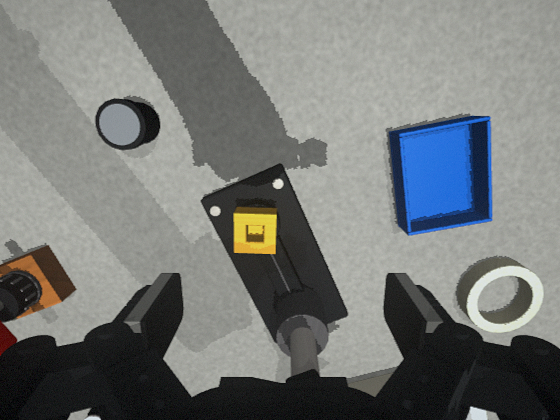

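```bash
cat >> h.py <<'E'
def rays(c,uv,z,s=None):
    uv=np.asarray(uv,float).reshape(-1,2)
    if s is None: R=np.array(c['orientation']);t=np.array(c['eye'])
    else:
        T=np.array(c['T_tool_cam']);Rt=np.array(s['orientation']);R=Rt@T[:3,:3];t=Rt@T[:3,3]+np.array(s['eef_pos'])
    d=np.stack([(uv[:,0]-c['cx'])/c['fx'],-(uv[:,1]-c['cy'])/c['fy'],-np.ones(len(uv))],1)@R.T
    return t+d*((z-t[2])/d[:,2])[:,None]
E
python3 - <<'E'
from h import *
import pickle
s,c=pickle.load(open('w1.pkl','rb'))
P=wcloud(c,s);H=hsv(c)
y=((H[...,0]>15)&(H[...,0]<33)&(H[...,1]>100)); y[:190]=0;y[265:]=0;y[:,:225]=0;y[:,290:]=0
q=P[y];print(np.round(np.percentile(q[:,2],[2,20,50,80,98]),4)); 
top=y&(abs(P[...,2]-np.percentile(q[:,2],70))<.006)
cs,_=cv2.findContours(top.astype(np.uint8),0,1);k=max(cs,key=cv2.contourArea)
W=rays(c,k.reshape(-1,2),.060,s);print('bolt',rect(W), rect(P[top]))
img=c['pixels'][195:270,215:300];cv2.imwrite('pics/z1.png',cv2.resize(img[:,:,::-1],None,fx=7,fy=7,interpolation=2))
d=P[...,2]; print(np.round(d[222:248:2,244:272:3],3)); print(H[222:248:2,244:272:3,2])
E
```

```text
[0.0298 0.0474 0.0607 0.0614 0.0624]
bolt (array([531.5,  46.5]), array([42.3, 43.8]), 72.5) (array([531.9,  46.5]), array([42. , 42.8]), 71.3)
[[0.06  0.062 0.063 0.062 0.061 0.061 0.061 0.061 0.061 0.06 ]
 [0.063 0.061 0.062 0.06  0.062 0.062 0.063 0.061 0.062 0.061]
 [0.062 0.043 0.041 0.04  0.04  0.039 0.04  0.061 0.061 0.061]
 [0.061 0.043 0.041 0.04  0.04  0.041 0.04  0.061 0.059 0.06 ]
 [0.061 0.042 0.042 0.04  0.04  0.039 0.041 0.062 0.061 0.061]
 [0.061 0.043 0.039 0.039 0.039 0.04  0.04  0.061 0.061 0.06 ]
 [0.061 0.042 0.041 0.04  0.039 0.039 0.04  0.061 0.062 0.062]
 [0.06  0.045 0.045 0.043 0.044 0.042 0.043 0.062 0.062 0.061]
 [0.061 0.052 0.051 0.052 0.05  0.049 0.05  0.061 0.061 0.06 ]
 [0.061 0.057 0.056 0.056 0.055 0.054 0.056 0.061 0.061 0.06 ]
 [0.06  0.061 0.061 0.061 0.059 0.061 0.06  0.061 0.061 0.06 ]
 [0.062 0.06  0.061 0.061 0.061 0.06  0.061 0.061 0.061 0.061]
 [0.06  0.06  0.06  0.061 0.061 0.06  0.06  0.063 0.062 0.061]]
[[227 225 227 227 226 225 226 229 226 226]
 [227 219 224 224 224 224 227 227 226 226]
 [230  90 230 228 227 228 180 225 227 229]
 [228  93 227 227 227 229 197 225 226 227]
 [228  94 228 227 228 227 227 227 228 225]
 [227  91 224 231 222 229 187 227 226 227]
 [229  81 143 147 146 148 106 225 227 225]
 [229  80  97  92  94  91  85 226 226 226]
 [227  88  96  92  99  92  88 226 227 228]
 [226  93  96  92  94  93  81 227 226 226]
 [226 220 224 226 212 194 186 226 226 226]
 [225 226 227 229 227 229 228 227 228 227]
 [225 225 226 227 227 227 225 227 225 227]]
```

View pics/z1.png

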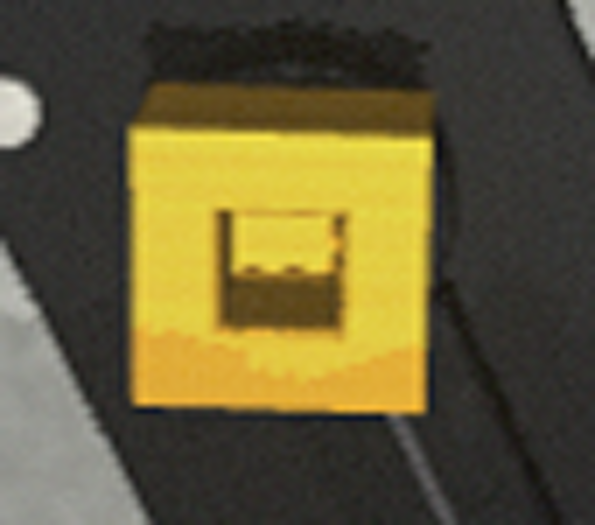

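```bash
python3 - <<'E'
from h import *
import pickle
s,c=pickle.load(open('w1.pkl','rb'))
f=lambda L:[(x/7+215-.43,y/7+195-.43) for x,y in L]
for L in ([(218,210),(345,214),(344,330),(219,327)],[(130,126),(434,133),(428,413),(131,405)]):
    W=rays(c,f(L),.060,s); print(np.round(W*1000,1)[:,:2].tolist(), np.round(W.mean(0)*1000,1)); e=np.roll(W,-1,0)-W; print(np.round(np.degrees(np.arctan2(e[:,1],e[:,0]))%90,1),np.round(np.linalg.norm(e,axis=1)*1000,1))
E
```

```text
[[520.8, 41.5], [526.6, 58.6], [543.4, 53.0], [537.7, 35.8]] [532.1  47.2  60. ]
[71.  71.5 71.4 71.5] [18.1 17.7 18.1 17.8]
[[505.3, 33.7], [518.9, 74.3], [559.4, 60.7], [545.4, 19.6]] [532.2  47.1  60. ]
[71.5 71.4 71.2 70.7] [42.8 42.7 43.4 42.5]
```

Emit:
move_arm --pt "-0.6 -1.5 0" --pt "-1.2 -3 0" --pt "-1.2 -3 0" --pt "-1.2 -3 0" --pt "-1.2 -3 0" --pt "-1.2 -3 0" --pt "-1.2 -3 0" --pt "-1.2 -3 0" --pt "-1.2 -3 0" --pt "-1 -2.5 0" --roll '[0, 0, 0, 0, 0, 0, 0, 0, 0, 0]'

```text
time_s: 2.75
eef_pos: [0.5215, -0.207, 0.2417]
orientation: [[-0.958, 0.287, 0.001], [0.287, 0.958, 0.001], [-0.0, 0.001, -1.0]]
ft_force: [-0.3, 0.5, -0.2]
finger_gap: 0.998
```

Emit:
move_arm --pt "-0.4 -1 0" --pt "0 0 0" --pt "0 0 0" --pt "0 0 0" --pt "0 0 0" --pt "0 0 0" --pt "0 0 0" --roll '[-0.1, -0.1, -0.1, -0.1, -0.1, 0, 0]'

```text
time_s: 3.33
eef_pos: [0.5228, -0.2156, 0.2415]
orientation: [[-0.979, -0.205, 0.0], [-0.205, 0.979, 0.001], [-0.001, 0.001, -1.0]]
ft_force: [-0.5, 0.3, 0.2]
finger_gap: 1.0
```

```bash
python3 - <<'E'
from h import *
import pickle
s=bot.read_state();c=bot.camera('wrist');save('w2',c);pickle.dump((s,c),open('w2.pkl','wb'))
print(s['eef_pos'],s['joint_positions'],s['time_s'])
E
```

```text
[ 0.52278305 -0.2155612   0.24145151] [-0.29130873  0.15383876  0.71113885  1.67394201 -0.10390309  1.35204682
  2.21401036] 3.3333
```

View pics/w2.png

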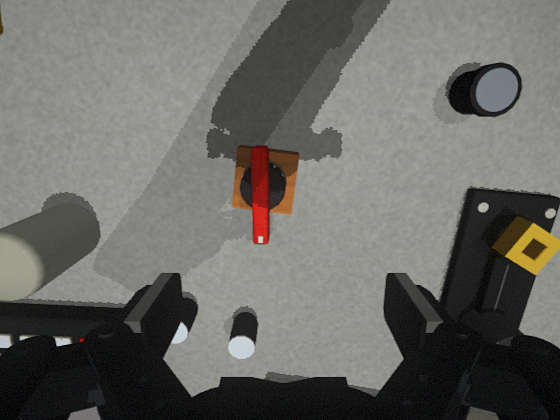

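```bash
python3 - <<'E'
from h import *
import pickle
s,c=pickle.load(open('w2.pkl','rb'))
P=wcloud(c,s);H=hsv(c)
red=((H[...,0]<8)|(H[...,0]>172))&(H[...,1]>130); red[:140]=0;red[250:]=0;red[:,:240]=0;red[:,290:]=0
z=P[...,2]; print(np.round(np.percentile(z[red],[2,10,50,90,98]),4))
top=red&(z>.100)
cs,_=cv2.findContours(top.astype(np.uint8),0,1);k=max(cs,key=cv2.contourArea).reshape(-1,2)
print('pix',cv2.minAreaRect(k)); W=rays(c,k,.105,s);print('top',rect(W),rect(P[top]), k[:,1].min(),k[:,1].max())
for r in range(150,245,10):
    u=np.where(red[r])[0]; zz=z[r,u]; print(r,u.min(),u.max(),np.round(zz[[0,len(u)//2,-1]],4))
# flange/housing height band
m=(z>.06)&(z<.072)&(abs(P[...,0]-.52)<.05)&(abs(P[...,1]+.23)<.05)&~red; q=P[m]; print('housing',len(q),q.mean(0),cv2.minEnclosingCircle(q[:,:2].astype(np.float32)*1000))
m=(abs(z-.03)<.006)&(abs(P[...,0]-.52)<.06)&(abs(P[...,1]+.23)<.06); print('stand',rect(P[m]))
img=c['pixels'][135:255,215:325];cv2.imwrite('pics/z2.png',cv2.resize(img[:,:,::-1],None,fx=5,fy=5,interpolation=2))
E
```

```text
[0.068  0.1028 0.1059 0.1068 0.1075]
pix ((259.0457458496094, 195.01889038085938), (96.1347427368164, 17.05051040649414), 89.25594329833984)
top (array([ 524.4, -235.9]), array([82.7, 13.8]), 11.9) (array([ 509.8, -237.2]), array([111.8,  22.6]), 5.1) 147 243
150 251 268 [0.1052 0.106  0.0222]
160 251 268 [0.1053 0.1054 0.0838]
170 250 268 [0.0664 0.1055 0.0873]
180 251 269 [0.1058 0.1062 0.068 ]
190 252 269 [0.1056 0.1056 0.0669]
200 252 268 [0.1042 0.1048 0.0931]
210 253 268 [0.1055 0.1067 0.0965]
220 253 268 [0.1047 0.1062 0.0979]
230 253 268 [0.1062 0.1058 0.0999]
240 253 268 [0.1062 0.1061 0.1025]
housing 828 [ 0.52421574 -0.23420287  0.06695197] ((525.5120849609375, -235.9060516357422), 21.928905487060547)
stand (array([ 526. , -235.6]), array([64.5, 64.1]), 4.5)
```

View pics/z2.png

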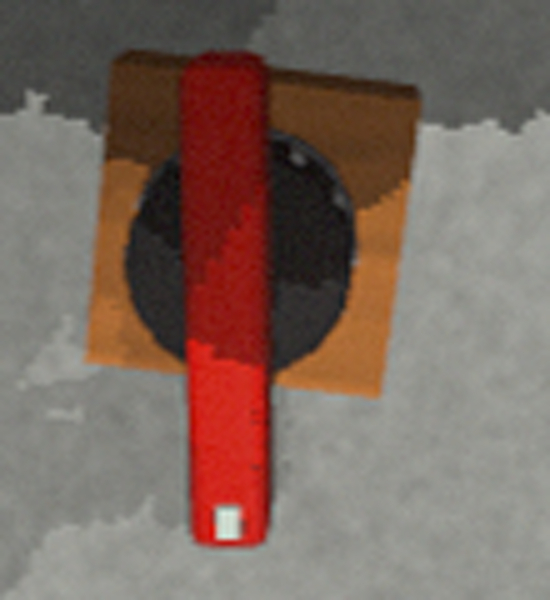

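Emit:
move_arm --pt "0.1 -1 0" --pt "0.1 -1 1" --pt "0 0 2.5" --pt "0 0 3" --pt "0 0 3" --pt "0 0 3" --pt "0 0 2" --pt "0 0 1.2" --pt "0 0 0.7" --pt "0 0 0.2" --roll '[0, 0, 0, 0, 0, 0, 0, 0, 0, 0]'

```text
time_s: 4.22
eef_pos: [0.5247, -0.2368, 0.0746]
orientation: [[-0.979, -0.206, -0.001], [-0.206, 0.979, -0.0], [0.001, 0.0, -1.0]]
ft_force: [-0.4, 0.6, 0.6]
finger_gap: 1.003
```

```bash
python3 - <<'E'
from h import *
s=bot.read_state();c=bot.camera('wrist');save('w3',c)
print(s['eef_pos'],s['orientation'],s['ft_force'],s['time_s'])
E
```

```text
[ 0.52473738 -0.23679037  0.07463266] [[-9.78563821e-01 -2.05940833e-01 -1.10528535e-03]
 [-2.05940874e-01  9.78564433e-01 -7.80114251e-05]
 [ 1.09765867e-03  1.51284273e-04 -9.99999386e-01]] [-0.40676981  0.57113753  0.64011198] 4.2167
```

View pics/w3.png

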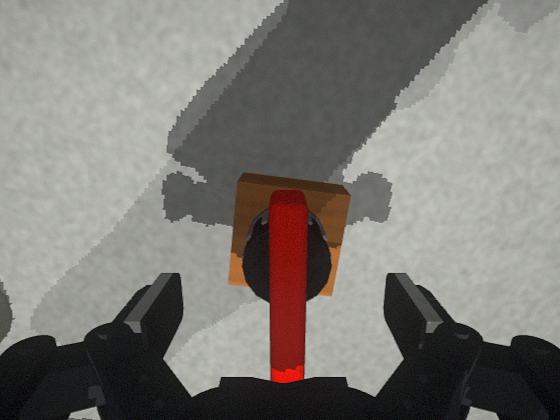

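Emit:
move_arm --pt "0 0.15 -0.1" --pt "0 0 0" --pt "0 0 0" --pt "0 0 0" --pt "0 0 0" --pt "0 0 0" --pt "0 0 0" --pt "0 0 0" --pt "0 0 0" --pt "0 0 0" --roll '[0, 0, 0, 0, 0, 0, 0, 0, 0, 0]' --hand 255 --force 25

```text
time_s: 5.1
eef_pos: [0.525, -0.2351, 0.0767]
orientation: [[-0.978, -0.207, 0.001], [-0.207, 0.978, 0.0], [-0.001, -0.0, -1.0]]
ft_force: [-1.7, 0.1, 4.7]
finger_gap: 0.161
```

Emit:
move_arm --pt "0 0 0" --pt "0 0 0" --pt "0 0 0" --pt "0 0 0" --roll '[0, 0, 0, 0]' --force 80

```text
time_s: 5.43
eef_pos: [0.525, -0.2351, 0.0768]
orientation: [[-0.978, -0.207, 0.001], [-0.207, 0.978, 0.0], [-0.001, -0.0, -1.0]]
ft_force: [-0.6, 1.3, 5.3]
finger_gap: 0.146
```

```bash
python3 - <<'E'
from h import *
s=bot.read_state();c=bot.camera('wrist');save('w4',c)
print(s['eef_pos'],s['orientation'],s['ft_force'],s['torque'],s['finger_gap'],s['time_s'])
E
```

```text
[ 0.52497393 -0.23512295  0.07683663] [[-9.78382399e-01 -2.06803179e-01  5.70545637e-04]
 [-2.06803174e-01  9.78382564e-01  6.82827166e-05]
 [-5.72332986e-04 -5.11840407e-05 -9.99999835e-01]] [-0.56045711  1.2810438   5.32788423] [0.17991965 0.25377321 0.00507406] 0.14605542395523424 5.4333
```

View pics/w4.png

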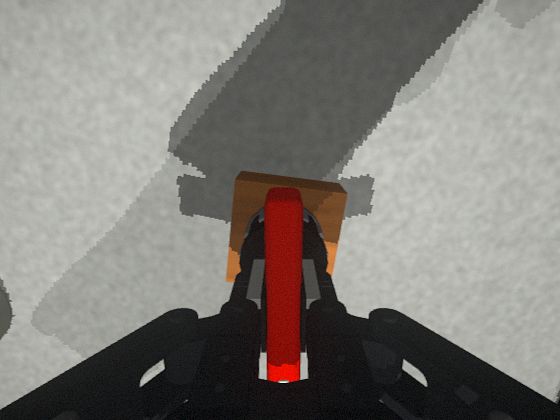

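Emit:
move_arm --pt "0 0 -0.3" --pt "0 0 -0.7" --pt "0 0 -1" --pt "0 0 -1.3" --pt "0 0 -1.6" --pt "0 0 -2" --pt "0 0 -2" --pt "0 0 -1.5" --pt "0 0 0" --pt "0 0 0" --roll '[0, 0, 0, 0, 0, 0, 0, 0, 0, 0]'

```text
time_s: 6.32
eef_pos: [0.5253, -0.2353, 0.1816]
orientation: [[-0.978, -0.207, 0.002], [-0.207, 0.978, -0.0], [-0.002, -0.001, -1.0]]
ft_force: [-0.0, -0.6, -2.8]
finger_gap: 0.148
```

```bash
python3 - <<'E'
from h import *
s=bot.read_state();c=bot.camera('scene');save('s5',c);cv2.imwrite('pics/s5z.png',cv2.resize(c['pixels'][160:320,120:340,::-1],None,fx=3.5,fy=3.5,interpolation=2))
c=bot.camera('wrist');save('w5',c)
print(s['eef_pos'],s['ft_force'],s['torque'],s['finger_gap'],s['time_s'])
E
```

```text
[ 0.52525326 -0.23530992  0.18155181] [-0.03683884 -0.64444595 -2.81761875] [ 0.01573346 -0.03939283 -0.07709675] 0.14830352972372518 6.3167
```

View pics/s5z.png

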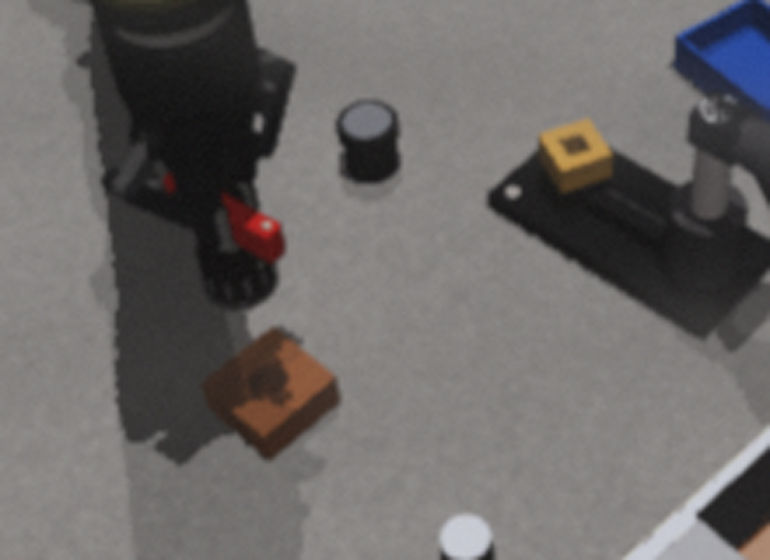

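View pics/w5.png

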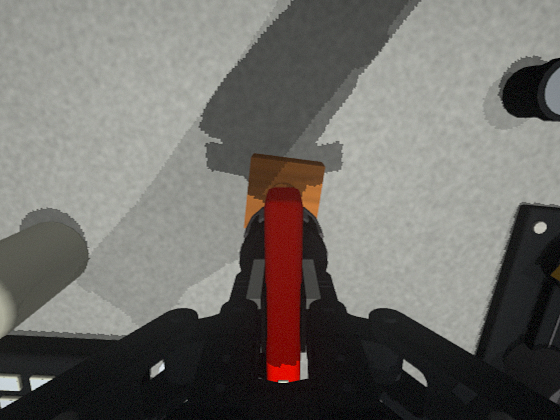

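Emit:
move_arm --pt "0 0 0" --pt "0 0 0" --pt "0 0 0" --pt "0 0 0" --pt "0 0 0" --pt "0 0 0" --pt "0.3 0.9 0" --pt "0.5 1.8 0" --pt "0.8 2.5 0" --pt "0.8 2.5 0" --roll '[0.084, 0.1, 0.1, 0.1, 0.1, 0.05, 0, 0, 0, 0]'

```text
time_s: 7.25
eef_pos: [0.5257, -0.1533, 0.1793]
orientation: [[-0.947, 0.32, -0.002], [0.32, 0.947, 0.0], [0.002, -0.0, -1.0]]
ft_force: [-0.3, 0.9, -2.8]
finger_gap: 0.15
```

Emit:
move_arm --pt "0.8 2.5 0" --pt "0.8 2.5 0" --pt "0.8 2.5 0" --pt "0.8 2.5 0" --pt "0.8 2.5 0" --pt "0.8 2.5 0" --pt "0.6 2 0" --pt "0.5 1.5 0" --pt "0.2 0.75 0" --pt "0 0 0" --roll '[0, 0, 0, 0, 0, 0, 0, 0, 0, 0]'

```text
time_s: 8.08
eef_pos: [0.5297, 0.0503, 0.1795]
orientation: [[-0.949, 0.315, -0.001], [0.315, 0.949, 0.0], [0.002, -0.0, -1.0]]
ft_force: [0.4, 0.1, -2.2]
finger_gap: 0.149
```

```bash
python3 - <<'E'
from h import *
bot.camera('top')
s=bot.read_state();c=bot.camera('wrist');save('w6',c)
c=bot.camera('scene');save('s6',c);cv2.imwrite('pics/s6z.png',cv2.resize(c['pixels'][110:260,200:400,::-1],None,fx=4,fy=4,interpolation=2))
x=np.array(s['orientation'])[:,0];p=s['eef_pos'];print(p,np.degrees(np.arctan2(x[1],x[0])),s['joint_positions'],s['ft_force'],s['torque'],s['time_s'])
D=np.array([.5321,.0471])-p[:2];R=np.array(s['orientation']);print('shift cm',100*R[:2,:2].T@D)
E
```

```text
[0.52986105 0.04805538 0.17970703] 161.48755590382842 [-0.69721435  0.10783217  0.59722784  1.83146367 -0.06380185  1.22272548
  1.16686267] [ 0.45038611 -0.33946189 -2.60236346] [-0.02818653 -0.03907536  0.07829298] 8.1333
shift cm [-0.24264412 -0.0195052 ]
```

View pics/w6.png

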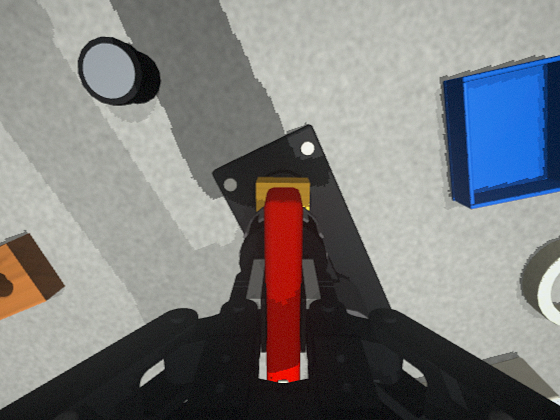

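View pics/s6z.png

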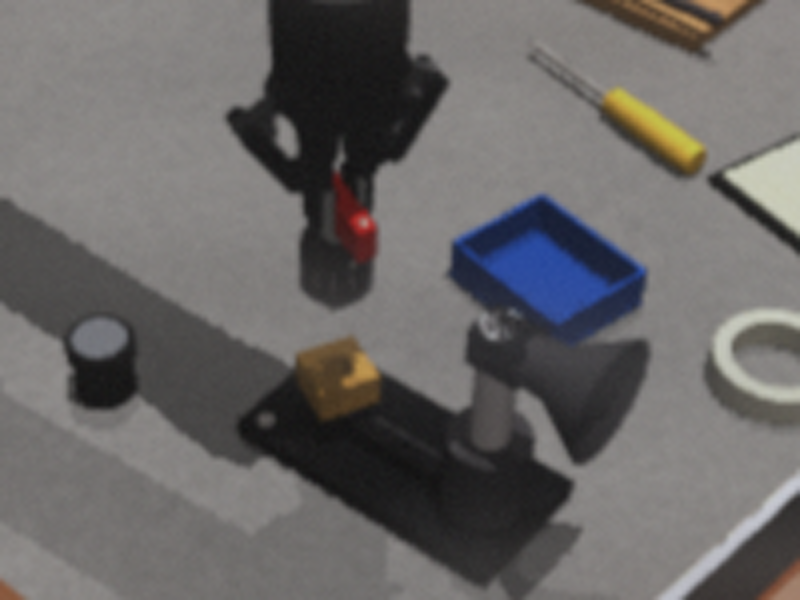

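Emit:
move_arm --pt "-0.24 0 0.3" --pt "0 0 0.8" --pt "0 0 1" --pt "0 0 1" --pt "0 0 0.8" --pt "0 0 0.6" --pt "0 0 0.4" --pt "0 0 0.2" --pt "0 0 0" --pt "0 0 0" --roll '[0, 0, 0, 0, 0, 0, 0, 0, 0, 0]'

```text
time_s: 9.07
eef_pos: [0.5329, 0.0467, 0.1295]
orientation: [[-0.947, 0.32, 0.0], [0.32, 0.947, 0.0], [-0.0, 0.0, -1.0]]
ft_force: [0.2, 0.2, -2.0]
finger_gap: 0.148
```

```bash
cat > st.py <<'E'
from h import *
s=bot.read_state()
x=np.array(s['orientation'])[:,0];p=s['eef_pos'];print(np.round(p,4),'ang',round(np.degrees(np.arctan2(x[1],x[0])),2),'F',np.round(s['ft_force'],2),'T',np.round(s['torque'],3),'gap',round(s['finger_gap'],3),s['time_s'],'q7',round(s['joint_positions'][6],2))
D=np.array([.5321,.0471])-p[:2];R=np.array(s['orientation']);print('shift cm',100*R[:2,:2].T@D)
E
python3 st.py; python3 - <<'E'
from h import *
c=bot.camera('wrist');save('w7',c)
cv2.imwrite('pics/w7z.png',cv2.resize(c['pixels'][150:330,190:380,::-1],None,fx=3,fy=3,interpolation=2))
E
```

```text
[0.5329 0.0467 0.1295] ang 161.34 F [ 0.24  0.21 -1.97] T [-0.009  0.036  0.016] gap 0.148 9.0667 q7 1.2
shift cm [0.09215338 0.00734721]
```

View pics/w7z.png

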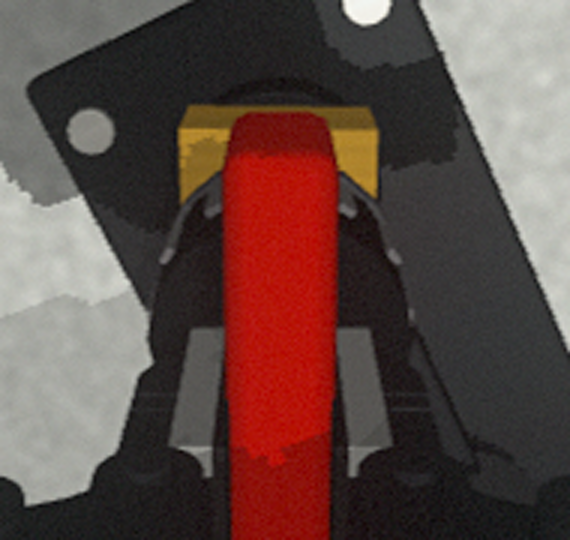

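Emit:
move_arm --pt "0.08 0 0.1" --pt "0 0 0.1" --pt "0 0 0.1" --pt "0 0 0.1" --pt "0 0 0.1" --pt "0 0 0.1" --pt "0 0 0" --roll '[0, 0, 0, 0, 0, 0, 0]'

```text
time_s: 9.7
eef_pos: [0.5318, 0.047, 0.1231]
orientation: [[-0.947, 0.32, -0.0], [0.32, 0.947, -0.0], [0.0, -0.0, -1.0]]
ft_force: [0.1, 0.4, -3.1]
finger_gap: 0.152
```

```bash
python3 st.py
```

```text
[0.5318 0.047  0.1231] ang 161.33 F [ 0.15  0.41 -3.11] T [0.007 0.007 0.009] gap 0.152 9.7 q7 1.2
shift cm [-0.02534831  0.02247481]
```

Emit:
move_arm --pt "0 0 0.1" --pt "0 0 0.1" --pt "0 0 0.1" --pt "0 0 0.05" --roll '[0, 0, 0, 0]'

```text
time_s: 10.03
eef_pos: [0.5319, 0.047, 0.1196]
orientation: [[-0.947, 0.32, -0.0], [0.32, 0.947, 0.0], [0.0, -0.0, -1.0]]
ft_force: [-1.0, 0.6, -3.4]
finger_gap: 0.147
```

```bash
python3 st.py
```

```text
[0.5319 0.047  0.1196] ang 161.33 F [-0.95  0.63 -3.37] T [-0.043  0.033 -0.012] gap 0.147 10.0333 q7 1.2
shift cm [-0.01816212  0.01856144]
```

Emit:
move_arm --pt "0 0 0.1" --pt "0 0 0.1" --pt "0 0 0.1" --pt "0 0 0.1" --roll '[0, 0, 0, 0]'

```text
time_s: 10.37
eef_pos: [0.532, 0.047, 0.1157]
orientation: [[-0.947, 0.32, 0.0], [0.32, 0.947, 0.0], [-0.0, 0.0, -1.0]]
ft_force: [-0.1, 0.4, -3.7]
finger_gap: 0.15
```

Emit:
move_arm --pt "0 0 0.1" --pt "0 0 0.1" --pt "0 0 0.1" --pt "0 0 0.1" --roll '[0, 0, 0, 0]'

```text
time_s: 10.7
eef_pos: [0.532, 0.047, 0.1118]
orientation: [[-0.947, 0.32, 0.0], [0.32, 0.947, 0.0], [-0.0, 0.0, -1.0]]
ft_force: [-0.4, 0.4, -3.1]
finger_gap: 0.147
```

```bash
python3 st.py
```

```text
[0.532  0.047  0.1118] ang 161.34 F [-0.41  0.4  -3.13] T [ 0.019 -0.004 -0.021] gap 0.147 10.7 q7 1.21
shift cm [-0.00709218  0.0157234 ]
```

Emit:
move_arm --pt "0 0 0.1" --pt "0 0 0.1" --pt "0 0 0.1" --pt "0 0 0.05" --roll '[0, 0, 0, 0]'

```text
time_s: 11.03
eef_pos: [0.5319, 0.047, 0.1082]
orientation: [[-0.947, 0.32, -0.0], [0.32, 0.947, -0.0], [0.0, -0.0, -1.0]]
ft_force: [-0.2, 0.0, -2.6]
finger_gap: 0.147
```

Emit:
move_arm --pt "0 0 0.05" --pt "0 0 0.05" --pt "0 0 0" --roll '[0, 0, 0]'

```text
time_s: 11.28
eef_pos: [0.5319, 0.0469, 0.1072]
orientation: [[-0.947, 0.32, -0.0], [0.32, 0.947, -0.0], [0.0, -0.0, -1.0]]
ft_force: [-0.3, -0.1, -2.1]
finger_gap: 0.145
```

```bash
python3 st.py
```

```text
[0.5319 0.0469 0.1072] ang 161.33 F [-0.28 -0.11 -2.15] T [-0.018 -0.038  0.063] gap 0.145 11.2833 q7 1.21
shift cm [-0.01185914  0.0203101 ]
```

Emit:
move_arm --pt "0 0 0.05" --pt "0 0 0" --roll '[0, 0]'

```text
time_s: 11.45
eef_pos: [0.5321, 0.047, 0.1069]
orientation: [[-0.947, 0.32, 0.0], [0.32, 0.947, 0.0], [-0.0, 0.0, -1.0]]
ft_force: [-0.0, 0.2, -3.6]
finger_gap: 0.149
```

Emit:
move_arm --pt "0 0 0.03" --pt "0 0 0" --roll '[0, 0]'

```text
time_s: 11.62
eef_pos: [0.5321, 0.047, 0.1069]
orientation: [[-0.947, 0.32, 0.0], [0.32, 0.947, 0.0], [-0.0, 0.0, -1.0]]
ft_force: [-0.9, 1.2, -0.2]
finger_gap: 0.15
```

```bash
python3 st.py
```

```text
[0.5321 0.047  0.1069] ang 161.34 F [-0.91  1.2  -0.22] T [-0.008  0.256  0.051] gap 0.15 11.6167 q7 1.21
shift cm [0.00296093 0.01033729]
```

Emit:
move_arm --pt "0 0 0" --pt "0 0 0" --pt "0 0 0" --pt "0 0 0" --pt "0 0 0" --roll '[0.03, 0.05, 0.06, 0.06, 0.06]'

```text
time_s: 12.03
eef_pos: [0.5318, 0.0466, 0.1069]
orientation: [[-0.832, 0.555, -0.0], [0.555, 0.832, -0.0], [0.0, -0.0, -1.0]]
ft_force: [-2.3, -1.3, 2.4]
finger_gap: 0.151
```

```bash
python3 st.py
```

```text
[0.5318 0.0466 0.1069] ang 146.27 F [-2.33 -1.25  2.44] T [-0.176  0.434  0.074] gap 0.151 12.0333 q7 0.96
shift cm [0.0007399 0.0579386]
```

Emit:
move_arm --pt "0 0 0" --pt "0 0 0" --roll '[0.05, 0.05]'

```text
time_s: 12.2
eef_pos: [0.5317, 0.0465, 0.1069]
orientation: [[-0.772, 0.635, -0.001], [0.635, 0.772, -0.0], [0.0, -0.001, -1.0]]
ft_force: [-2.2, -0.3, 1.3]
finger_gap: 0.154
```

```bash
python3 st.py
```

```text
[0.5317 0.0465 0.1069] ang 140.57 F [-2.19 -0.33  1.35] T [-0.265  0.521  0.084] gap 0.154 12.2 q7 0.86
shift cm [0.00359988 0.07263409]
```

Emit:
move_arm --pt "0 0 0" --pt "0 0 0" --roll '[0.04, 0.04]'

```text
time_s: 12.37
eef_pos: [0.5317, 0.0464, 0.1069]
orientation: [[-0.719, 0.695, -0.001], [0.695, 0.719, -0.0], [0.0, -0.001, -1.0]]
ft_force: [-2.3, -2.0, 1.7]
finger_gap: 0.151
```

```bash
python3 st.py
```

```text
[0.5317 0.0464 0.1069] ang 136.01 F [-2.32 -2.01  1.67] T [-0.303  0.565  0.115] gap 0.151 12.3667 q7 0.78
shift cm [0.01615715 0.08071981]
```

Emit:
move_arm --pt "0 0 0" --pt "0 0 0" --roll '[0.04, 0.04]'

```text
time_s: 12.53
eef_pos: [0.5316, 0.0463, 0.1069]
orientation: [[-0.662, 0.75, -0.001], [0.75, 0.662, -0.001], [0.0, -0.001, -1.0]]
ft_force: [-2.4, -1.8, 2.6]
finger_gap: 0.148
```

```bash
python3 st.py
```

```text
[0.5316 0.0463 0.1069] ang 131.42 F [-2.36 -1.77  2.65] T [-0.335  0.661  0.062] gap 0.148 12.5333 q7 0.71
shift cm [0.02315695 0.09054791]
```

Emit:
move_arm --pt "0 0 0" --pt "0 0 0" --roll '[0.04, 0.04]'

```text
time_s: 12.7
eef_pos: [0.5315, 0.0463, 0.1069]
orientation: [[-0.6, 0.8, -0.001], [0.8, 0.6, -0.001], [0.0, -0.001, -1.0]]
ft_force: [-2.6, -1.6, 2.9]
finger_gap: 0.148
```

```bash
python3 st.py
```

```text
[0.5315 0.0463 0.1069] ang 126.84 F [-2.63 -1.61  2.87] T [-0.422  0.68   0.077] gap 0.148 12.7 q7 0.63
shift cm [0.02996618 0.09866504]
```

Emit:
move_arm --pt "0 0 0" --pt "0 0 0" --roll '[0.04, 0.04]'

```text
time_s: 12.87
eef_pos: [0.5314, 0.0462, 0.1069]
orientation: [[-0.534, 0.846, -0.001], [0.846, 0.534, -0.001], [0.0, -0.001, -1.0]]
ft_force: [-3.2, -1.1, 3.0]
finger_gap: 0.153
```

```bash
python3 st.py
```

```text
[0.5314 0.0462 0.1069] ang 122.25 F [-3.21 -1.14  2.96] T [-0.429  0.685  0.04 ] gap 0.153 12.8667 q7 0.55
shift cm [0.03992967 0.10473884]
```

Emit:
move_arm --pt "0 0 0" --pt "0 0 0" --roll '[0.04, 0.04]'

```text
time_s: 13.03
eef_pos: [0.5313, 0.0462, 0.1069]
orientation: [[-0.464, 0.886, -0.002], [0.886, 0.464, -0.001], [0.0, -0.002, -1.0]]
ft_force: [-3.1, -1.8, 3.5]
finger_gap: 0.148
```

```bash
python3 st.py
```

```text
[0.5313 0.0462 0.1069] ang 117.67 F [-3.06 -1.84  3.49] T [-0.417  0.79   0.029] gap 0.148 13.0333 q7 0.47
shift cm [0.04784409 0.11189058]
```

```bash
python3 - <<'E'
from h import *
c=bot.camera('wrist');save('w8',c)
cv2.imwrite('pics/w8z.png',cv2.resize(c['pixels'][150:330,190:380,::-1],None,fx=3,fy=3,interpolation=2))
E
```

```text
(no output)
```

View pics/w8z.png

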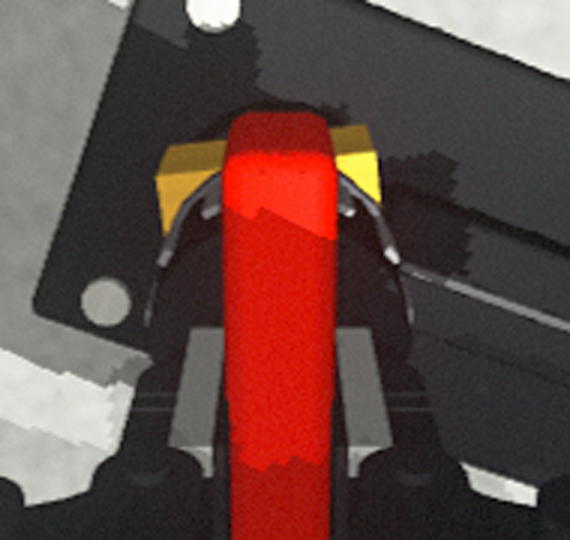

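Emit:
move_arm --pt "0 0 0" --pt "0 0 0" --roll '[0.04, 0.04]'

```text
time_s: 13.25
eef_pos: [0.5313, 0.0461, 0.1069]
orientation: [[-0.393, 0.92, -0.002], [0.92, 0.393, -0.001], [0.0, -0.002, -1.0]]
ft_force: [-3.7, -2.3, 3.6]
finger_gap: 0.148
```

```bash
python3 st.py
```

```text
[0.5313 0.0461 0.1069] ang 113.14 F [-3.75 -2.35  3.65] T [-0.53   0.974  0.07 ] gap 0.148 13.25 q7 0.4
shift cm [0.05638403 0.1127955 ]
```

Emit:
move_arm --pt "0 0 0" --pt "0 0 0" --roll '[0.04, 0.04]'

```text
time_s: 13.42
eef_pos: [0.5312, 0.0461, 0.1069]
orientation: [[-0.318, 0.948, -0.002], [0.948, 0.318, -0.001], [-0.0, -0.002, -1.0]]
ft_force: [-3.2, -1.6, 4.9]
finger_gap: 0.15
```

```bash
python3 st.py
```

```text
[0.5312 0.0461 0.1069] ang 108.54 F [-3.2  -1.6   4.88] T [-0.554  1.027  0.136] gap 0.15 13.4167 q7 0.32
shift cm [0.06892364 0.11846757]
```

Emit:
move_arm --pt "0 -0.05 -0.03" --pt "0 0 0" --roll '[0.03, 0.03]'

```text
time_s: 13.58
eef_pos: [0.531, 0.0461, 0.1069]
orientation: [[-0.261, 0.965, -0.001], [0.965, 0.261, -0.001], [-0.0, -0.001, -1.0]]
ft_force: [-2.5, -1.1, 1.8]
finger_gap: 0.151
```

```bash
python3 st.py
```

```text
[0.531  0.0461 0.1069] ang 105.14 F [-2.53 -1.09  1.76] T [-0.46   0.671  0.037] gap 0.151 13.5833 q7 0.26
shift cm [0.06823602 0.1371747 ]
```

Emit:
move_arm --pt "0 0 0" --pt "0 0 0" --roll '[0.03, 0.03]'

```text
time_s: 13.75
eef_pos: [0.5309, 0.0461, 0.1069]
orientation: [[-0.203, 0.979, -0.001], [0.979, 0.203, -0.001], [-0.0, -0.001, -1.0]]
ft_force: [-2.6, -1.8, 2.0]
finger_gap: 0.148
```

```bash
python3 st.py
```

```text
[0.5309 0.0461 0.1069] ang 101.71 F [-2.65 -1.8   1.99] T [-0.451  0.756  0.111] gap 0.148 13.75 q7 0.2
shift cm [0.07763844 0.13870185]
```

Emit:
move_arm --pt "0 0 0" --pt "0 0 0" --roll '[0.03, 0.03]'

```text
time_s: 13.92
eef_pos: [0.5308, 0.046, 0.1069]
orientation: [[-0.144, 0.99, -0.002], [0.99, 0.144, -0.001], [-0.001, -0.002, -1.0]]
ft_force: [-1.8, -2.6, 0.8]
finger_gap: 0.151
```

```bash
python3 st.py
```

```text
[0.5308 0.046  0.1069] ang 98.27 F [-1.81 -2.62  0.85] T [-0.465  0.794  0.108] gap 0.151 13.9167 q7 0.14
shift cm [0.08880472 0.14271613]
```

Emit:
move_arm --pt "0 0 0" --pt "0 0 0" --roll '[0.03, 0.03]'

```text
time_s: 14.08
eef_pos: [0.5307, 0.046, 0.1069]
orientation: [[-0.084, 0.996, -0.002], [0.996, 0.084, -0.001], [-0.001, -0.002, -1.0]]
ft_force: [-3.2, -1.6, 0.5]
finger_gap: 0.144
```

```bash
python3 st.py
```

```text
[0.5307 0.046  0.1069] ang 94.83 F [-3.24 -1.62  0.45] T [-0.546  0.867 -0.016] gap 0.144 14.0833 q7 0.09
shift cm [0.0966768  0.14404117]
```

Emit:
move_arm --pt "0 0 0" --pt "0 0 0" --roll '[0.03, 0.03]'

```text
time_s: 14.25
eef_pos: [0.5306, 0.046, 0.1069]
orientation: [[-0.025, 1.0, -0.002], [1.0, 0.025, -0.001], [-0.001, -0.002, -1.0]]
ft_force: [-3.0, -2.4, 2.1]
finger_gap: 0.15
```

```bash
python3 st.py
```

```text
[0.5306 0.046  0.1069] ang 91.42 F [-2.96 -2.39  2.1 ] T [-0.549  0.923  0.254] gap 0.15 14.25 q7 0.03
shift cm [0.10802657 0.14838478]
```

Emit:
move_arm --pt "0 0 0" --pt "0 0 0" --roll '[0.03, 0.03]'

```text
time_s: 14.42
eef_pos: [0.5306, 0.046, 0.1069]
orientation: [[0.035, 0.999, -0.002], [0.999, -0.035, -0.001], [-0.001, -0.002, -1.0]]
ft_force: [-3.8, -3.1, 2.9]
finger_gap: 0.149
```

```bash
python3 st.py;  python3 - <<'E'
from h import *
c=bot.camera('wrist');save('w9',c)
cv2.imwrite('pics/w9z.png',cv2.resize(c['pixels'][150:330,190:380,::-1],None,fx=3,fy=3,interpolation=2))
E
```

```text
[0.5306 0.046  0.1069] ang 88.0 F [-3.81 -3.14  2.93] T [-0.577  0.909  0.273] gap 0.149 14.4167 q7 -0.03
shift cm [0.11701652 0.1498362 ]
```

View pics/w9z.png

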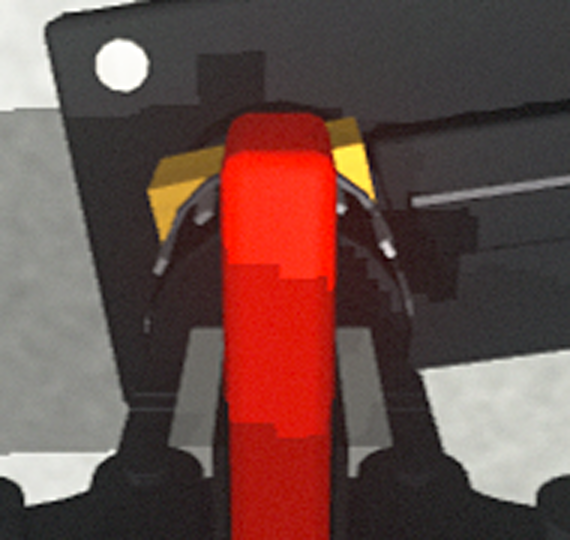

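Emit:
move_arm --pt "0 0 0" --pt "0 0 0" --roll '[0.03, 0]'

```text
time_s: 14.63
eef_pos: [0.5306, 0.046, 0.1069]
orientation: [[0.065, 0.998, -0.002], [0.998, -0.065, -0.001], [-0.001, -0.002, -1.0]]
ft_force: [-5.1, -1.7, 3.8]
finger_gap: 0.146
```

```bash
python3 st.py
```

```text
[0.5306 0.046  0.1069] ang 86.29 F [-5.09 -1.75  3.83] T [-0.674  1.157  0.145] gap 0.146 14.6333 q7 -0.06
shift cm [0.12121845 0.14526931]
```

Emit:
move_arm --pt "0 0 0" --pt "0 0 0" --roll '[0.03, 0]'

```text
time_s: 14.8
eef_pos: [0.5306, 0.046, 0.1069]
orientation: [[0.095, 0.995, -0.002], [0.995, -0.095, -0.001], [-0.001, -0.002, -1.0]]
ft_force: [-5.4, -2.0, 3.6]
finger_gap: 0.154
```

```bash
python3 st.py
```

```text
[0.5306 0.046  0.1069] ang 84.56 F [-5.39 -1.96  3.56] T [-0.657  1.162  0.071] gap 0.154 14.8 q7 -0.09
shift cm [0.12746077 0.14231096]
```

Emit:
move_arm --pt "0 0 0" --pt "0 0 0" --roll '[0.03, 0]'

```text
time_s: 14.97
eef_pos: [0.5305, 0.046, 0.1069]
orientation: [[0.125, 0.992, -0.002], [0.992, -0.125, -0.001], [-0.001, -0.002, -1.0]]
ft_force: [-5.0, -2.4, 3.9]
finger_gap: 0.151
```

```bash
python3 st.py
```

```text
[0.5305 0.046  0.1069] ang 82.82 F [-4.95 -2.37  3.89] T [-0.637  1.225 -0.008] gap 0.151 14.9667 q7 -0.12
shift cm [0.13310597 0.14184147]
```

Emit:
move_arm --pt "0 0 0" --pt "0 0 0" --roll '[0.03, 0]'

```text
time_s: 15.13
eef_pos: [0.5311, 0.046, 0.1069]
orientation: [[0.154, 0.988, -0.001], [0.988, -0.154, -0.001], [-0.001, -0.001, -1.0]]
ft_force: [-3.8, -3.0, 2.5]
finger_gap: 0.153
```

```bash
python3 st.py;  python3 - <<'E'
from h import *
c=bot.camera('wrist');save('w10',c)
cv2.imwrite('pics/w10z.png',cv2.resize(c['pixels'][150:330,190:380,::-1],None,fx=3,fy=3,interpolation=2))
E
```

```text
[0.5311 0.046  0.1069] ang 81.11 F [-3.76 -2.99  2.48] T [-0.823  0.854  0.007] gap 0.153 15.1333 q7 -0.15
shift cm [0.11981269 0.08091802]
```

View pics/w10z.png

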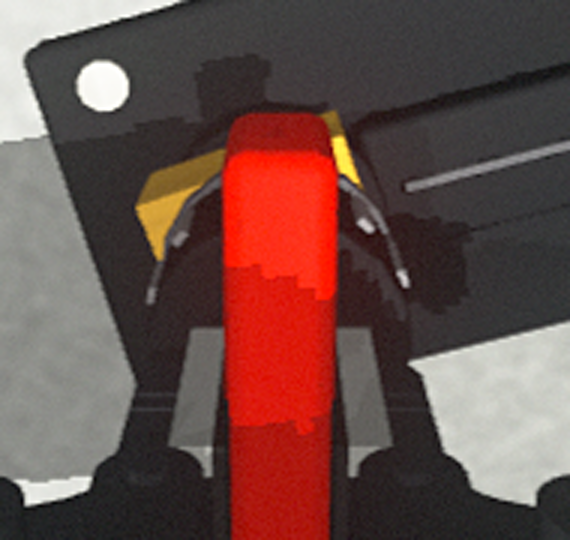

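Emit:
move_arm --pt "0 0 0" --pt "0 0 0" --pt "0 0 0" --roll '[0.03, 0.03, 0]'

```text
time_s: 15.43
eef_pos: [0.5309, 0.0463, 0.1069]
orientation: [[0.213, 0.977, -0.002], [0.977, -0.213, -0.0], [-0.001, -0.001, -1.0]]
ft_force: [-4.6, -2.3, 3.2]
finger_gap: 0.152
```

```bash
python3 st.py
```

```text
[0.5309 0.0463 0.1069] ang 77.69 F [-4.64 -2.33  3.19] T [-0.65   1.184  0.071] gap 0.152 15.4333 q7 -0.2
shift cm [0.10402466 0.10385813]
```

Emit:
move_arm --pt "0 0 0" --pt "0 0 0" --pt "0 0 0" --roll '[0.03, 0.03, 0]'

```text
time_s: 15.68
eef_pos: [0.5306, 0.0464, 0.1069]
orientation: [[0.271, 0.963, -0.002], [0.963, -0.271, -0.0], [-0.001, -0.002, -1.0]]
ft_force: [-4.7, -2.0, 4.4]
finger_gap: 0.148
```

```bash
python3 st.py;  python3 - <<'E'
from h import *
c=bot.camera('wrist');save('w11',c)
cv2.imwrite('pics/w11z.png',cv2.resize(c['pixels'][150:330,190:380,::-1],None,fx=3,fy=3,interpolation=2))
E
```

```text
[0.5306 0.0464 0.1069] ang 74.29 F [-4.66 -1.98  4.43] T [-0.657  1.376  0.137] gap 0.148 15.6833 q7 -0.26
shift cm [0.10848238 0.12673023]
```

View pics/w11z.png

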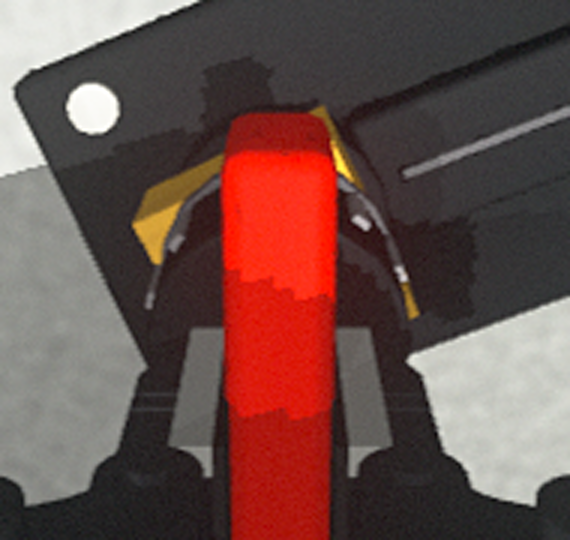

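Emit:
move_arm --pt "0 0 0" --pt "0 0 0" --pt "0 0 0" --roll '[-0.04, -0.04, 0]'

```text
time_s: 15.98
eef_pos: [0.531, 0.0461, 0.1069]
orientation: [[0.191, 0.982, -0.001], [0.982, -0.191, -0.001], [-0.001, -0.001, -1.0]]
ft_force: [-3.8, -2.7, 2.6]
finger_gap: 0.148
```

```bash
python3 st.py
```

```text
[0.531  0.0461 0.1069] ang 79.0 F [-3.81 -2.7   2.56] T [-0.685  1.068  0.035] gap 0.148 15.9833 q7 -0.18
shift cm [0.1190491  0.08863896]
```

Emit:
move_arm --pt "-0.05 -0.05 -0.05" --pt "0 0 0" --roll '[0, 0]'

```text
time_s: 16.15
eef_pos: [0.5307, 0.0464, 0.107]
orientation: [[0.193, 0.981, -0.0], [0.981, -0.193, 0.0], [0.0, -0.0, -1.0]]
ft_force: [-2.6, -2.1, -1.9]
finger_gap: 0.152
```

```bash
python3 st.py
```

```text
[0.5307 0.0464 0.107 ] ang 78.87 F [-2.58 -2.15 -1.94] T [-0.439  0.497  0.05 ] gap 0.152 16.15 q7 -0.18
shift cm [0.09278075 0.12833424]
```

Lateral and downward load are easing, so I'll lift slowly and watch the force.

Emit:
move_arm --pt "-0.03 -0.03 -0.1" --pt "0 0 -0.15" --pt "0 0 -0.2" --roll '[0, 0, 0]'

```text
time_s: 16.4
eef_pos: [0.5305, 0.0465, 0.1117]
orientation: [[0.193, 0.981, 0.0], [0.981, -0.193, 0.0], [0.0, 0.0, -1.0]]
ft_force: [-0.3, 0.0, -3.7]
finger_gap: 0.15
```

```bash
python3 st.py
```

```text
[0.5305 0.0465 0.1117] ang 78.86 F [-0.26  0.01 -3.67] T [-0.216  0.244  0.018] gap 0.15 16.4 q7 -0.19
shift cm [0.08820312 0.14186469]
```

Emit:
move_arm --pt "0 0 -0.2" --pt "0 0 -0.2" --pt "0 0 -0.2" --pt "0 0 -0.2" --roll '[0, 0, 0, 0]'

```text
time_s: 16.73
eef_pos: [0.5306, 0.0464, 0.1201]
orientation: [[0.194, 0.981, 0.0], [0.981, -0.194, 0.0], [0.0, 0.0, -1.0]]
ft_force: [-0.8, -0.5, -4.0]
finger_gap: 0.149
```

```bash
python3 st.py
```

```text
[0.5306 0.0464 0.1201] ang 78.84 F [-0.75 -0.5  -3.97] T [-0.037  0.236 -0.04 ] gap 0.149 16.7333 q7 -0.2
shift cm [0.0924845  0.13202918]
```

Emit:
move_arm --pt "0 0 -0.5" --pt "0 0 -1" --pt "0 0 -1.5" --pt "0 0 -1.5" --pt "0 0 -1" --pt "0 0 -0.5" --pt "0 0 0" --roll '[0, 0, 0, 0, 0, 0, 0]'

```text
time_s: 17.32
eef_pos: [0.5316, 0.0464, 0.1815]
orientation: [[0.194, 0.981, 0.003], [0.981, -0.194, 0.001], [0.002, 0.003, -1.0]]
ft_force: [1.0, 0.1, -2.4]
finger_gap: 0.149
```

Emit:
move_arm --pt "-0.8 0.14 0" --pt "-1.6 0.28 0" --pt "-2.2 0.38 0" --pt "-2.2 0.38 0" --pt "-2.2 0.38 0" --pt "-2.2 0.38 0" --pt "-2.2 0.38 0" --pt "-1.6 0.28 0" --pt "-0.8 0.14 0" --pt "0 0 0" --roll '[0, 0, 0, 0, 0, 0, 0, 0, 0, 0]'

```text
time_s: 18.15
eef_pos: [0.5258, -0.117, 0.1792]
orientation: [[0.198, 0.98, -0.001], [0.98, -0.198, -0.001], [-0.001, -0.001, -1.0]]
ft_force: [0.9, -0.6, -1.9]
finger_gap: 0.151
```

```bash
python3 st.py;  python3 - <<'E'
from h import *
import pickle
s=bot.read_state();c=bot.camera('wrist');save('w12',c);pickle.dump((s,c),open('w12.pkl','wb'))
c=bot.camera('scene');pickle.dump(c,open('s12.pkl','wb'));cv2.imwrite('pics/s12z.png',cv2.resize(c['pixels'][160:310,130:330,::-1],None,fx=4,fy=4,interpolation=2))
E
```

```text
[ 0.5258 -0.117   0.1792] ang 78.58 F [ 0.85 -0.6  -1.9 ] T [ 0.02  -0.032 -0.02 ] gap 0.151 18.15 q7 0.09
shift cm [16.21241545 -2.63246198]
```

View pics/w12.png

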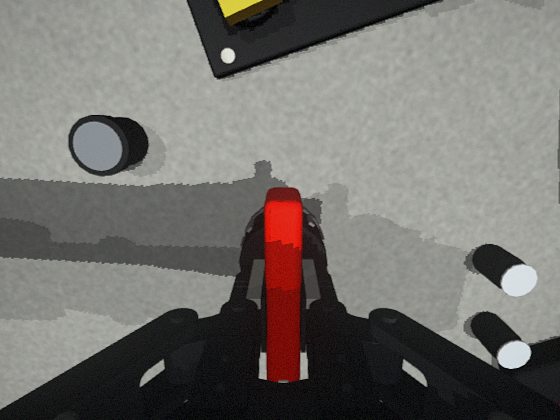

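View pics/s12z.png

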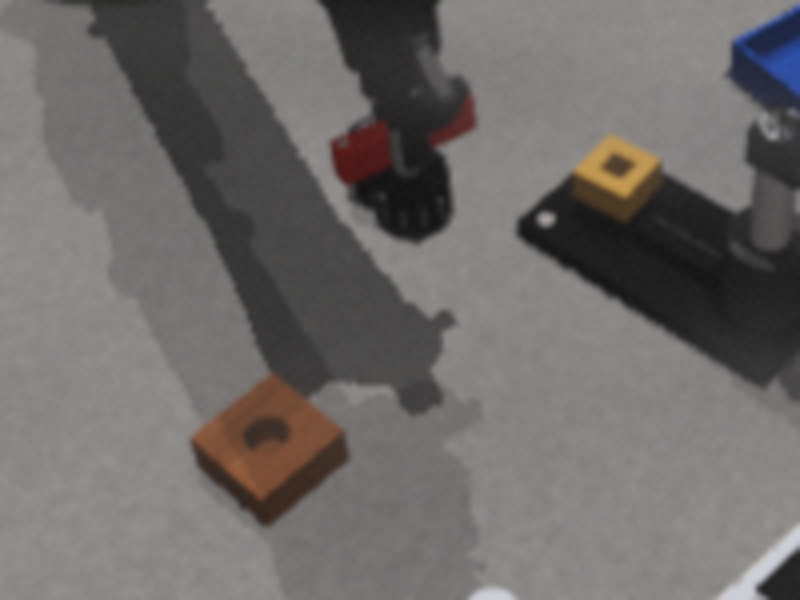

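```bash
python3 - <<'E'
from h import *
import pickle
c=pickle.load(open('s12.pkl','rb'))
t=bot.camera('top'); save('t12',t); pickle.dump(t,open('t12.pkl','wb'))
cv2.imwrite('pics/t12z.png',cv2.resize(t['pixels'][180:260,240:400,::-1],None,fx=5,fy=5,interpolation=2))
f=lambda x,y:(x/4+130-.4,y/4+160-.4)
print('scene hole',rays(c,[f(267,433)],.03), 'socket',rays(c,[f(621,166)],.06))
for n,cc,hi in(('scene',c,(180,245,220,295)),('top',t,(335,205,385,245))):
    H=hsv(cc);P=cloud(cc);u0,v0,u1,v1=hi
    m=(abs(P[...,2]-.03)<.005); k=np.zeros_like(m);k[v0:v1,u0:u1]=1;m&=k&(H[...,1]>80)&(H[...,0]<20)
    cs,_=cv2.findContours(m.astype(np.uint8),0,1);q=max(cs,key=cv2.contourArea).reshape(-1,2)
    print(n,'stand',rect(rays(cc,q,.03)),m.sum())
E
```

```text
scene hole [[ 0.52421329 -0.2344159   0.03      ]] socket [[0.5332111 0.0476542 0.06     ]]
scene stand (array([ 527. , -236.1]), array([65.9, 65.6]), 4.4) 559
top stand (array([ 524.6, -235.4]), array([63.2, 57.5]), 3.6) 264
```

View pics/t12z.png

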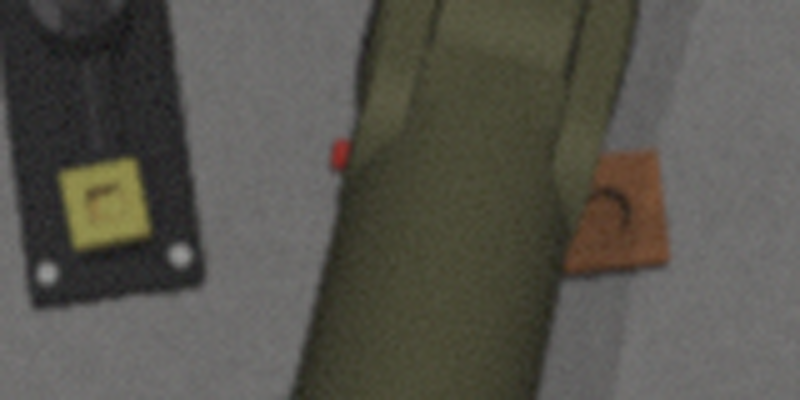

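Emit:
move_arm --pt "-0.7 0.14 0" --pt "-1.4 0.27 0" --pt "-2 0.38 0" --pt "-2.2 0.42 0" --pt "-2.2 0.42 0" --pt "-1.6 0.3 0" --pt "-1 0.2 0" --pt "-0.4 0.08 0" --pt "0 0 0" --pt "0 0 0" --roll '[0, 0, 0, 0, 0, 0, 0, 0, 0, 0]'

```text
time_s: 19.13
eef_pos: [0.5265, -0.2299, 0.1796]
orientation: [[0.192, 0.981, -0.0], [0.981, -0.192, 0.001], [0.001, -0.0, -1.0]]
ft_force: [0.1, -0.2, -2.3]
finger_gap: 0.147
```

```bash
sed -i 's/\.5321,\.0471/.5246,-.2365/' st.py; python3 st.py
```

```text
[ 0.5265 -0.2299  0.1796] ang 78.9 F [ 0.13 -0.21 -2.29] T [0.04  0.004 0.048] gap 0.147 19.1333 q7 0.37
shift cm [-0.67988442 -0.06175045]
```

Emit:
move_arm --pt "-0.34 -0.03 0.4" --pt "-0.34 -0.03 0.8" --pt "0 0 1.2" --pt "0 0 1.4" --pt "0 0 1.4" --pt "0 0 1.2" --pt "0 0 0.8" --pt "0 0 0.4" --pt "0 0 0" --pt "0 0 0" --roll '[0, 0, 0, 0, 0, 0, 0, 0, 0, 0]'

```text
time_s: 19.97
eef_pos: [0.5244, -0.238, 0.1039]
orientation: [[0.194, 0.981, 0.0], [0.981, -0.194, -0.0], [-0.0, 0.0, -1.0]]
ft_force: [0.0, 0.5, -2.4]
finger_gap: 0.149
```

```bash
python3 st.py;  python3 - <<'E'
from h import *
c=bot.camera('wrist');save('w13',c)
c=bot.camera('scene');cv2.imwrite('pics/s13z.png',cv2.resize(c['pixels'][210:310,130:260,::-1],None,fx=5,fy=5,interpolation=2))
E
```

```text
[ 0.5244 -0.238   0.1039] ang 78.82 F [ 0.04  0.54 -2.41] T [ 0.018  0.003 -0.007] gap 0.149 19.9667 q7 0.45
shift cm [ 0.14996721 -0.01345133]
```

View pics/w13.png

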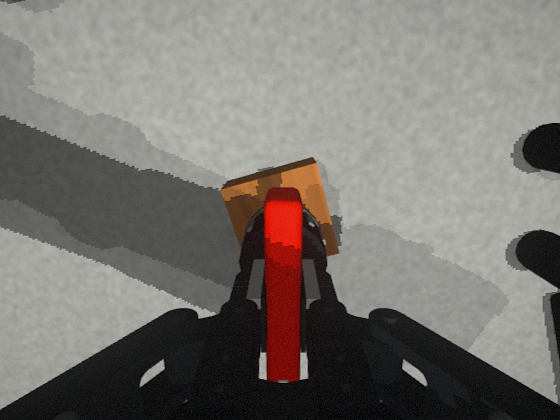

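View pics/s13z.png

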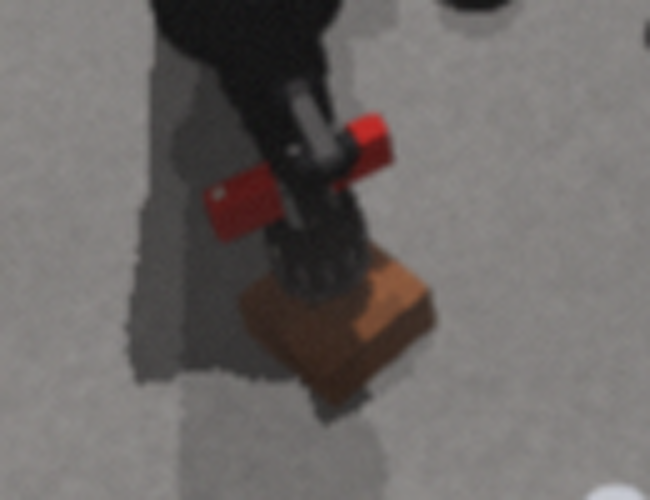

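Emit:
move_arm --pt "0.14 -0.01 0.1" --pt "0 0 0.15" --pt "0 0 0.15" --pt "0 0 0.15" --pt "0 0 0.15" --pt "0 0 0.15" --pt "0 0 0.15" --pt "0 0 0" --roll '[0, 0, 0, 0, 0, 0, 0, 0]'

```text
time_s: 20.73
eef_pos: [0.5242, -0.2363, 0.0934]
orientation: [[0.194, 0.981, -0.001], [0.981, -0.194, 0.0], [0.0, -0.001, -1.0]]
ft_force: [0.7, -0.6, -2.7]
finger_gap: 0.146
```

```bash
python3 st.py
```

```text
[ 0.5242 -0.2363  0.0934] ang 78.83 F [ 0.67 -0.63 -2.71] T [-0.021  0.018  0.032] gap 0.146 20.7333 q7 0.45
shift cm [-0.01247034  0.03955877]
```

Emit:
move_arm --pt "0 0.03 0.15" --pt "0 0 0.15" --pt "0 0 0.15" --roll '[0, 0, 0]'

```text
time_s: 20.98
eef_pos: [0.5248, -0.2365, 0.0892]
orientation: [[0.194, 0.981, 0.0], [0.981, -0.194, 0.0], [0.0, 0.0, -1.0]]
ft_force: [-0.4, 1.3, -2.3]
finger_gap: 0.148
```

Emit:
move_arm --pt "0 0 0.15" --pt "0 0 0.15" --pt "0 0 0.15" --roll '[0, 0, 0]'

```text
time_s: 21.23
eef_pos: [0.5247, -0.2364, 0.0846]
orientation: [[0.194, 0.981, -0.0], [0.981, -0.194, 0.0], [0.0, -0.0, -1.0]]
ft_force: [0.2, 0.6, -3.2]
finger_gap: 0.151
```

```bash
python3 st.py
```

```text
[ 0.5247 -0.2364  0.0846] ang 78.83 F [ 0.23  0.59 -3.19] T [ 0.018 -0.02  -0.062] gap 0.151 21.2333 q7 0.46
shift cm [-0.0082306  -0.01157647]
```

Emit:
move_arm --pt "0 0 0.15" --pt "0 0 0.15" --pt "0 0 0.15" --pt "0 0 0.15" --pt "0 0 0.05" --pt "0 0 0" --roll '[0, 0, 0, 0, 0, 0]'

```text
time_s: 21.73
eef_pos: [0.5247, -0.2364, 0.0781]
orientation: [[0.194, 0.981, -0.0], [0.981, -0.194, 0.0], [0.0, -0.0, -1.0]]
ft_force: [0.7, 0.1, -4.0]
finger_gap: 0.154
```

```bash
python3 st.py
```

```text
[ 0.5247 -0.2364  0.0781] ang 78.83 F [ 0.71  0.15 -3.97] T [-0.026 -0.006 -0.022] gap 0.154 21.7333 q7 0.47
shift cm [-0.00967626 -0.00565227]
```

Emit:
move_arm --pt "0 0 0.05" --pt "0 0 0.03" --pt "0 0 0" --roll '[0, 0, 0]'

```text
time_s: 21.98
eef_pos: [0.5248, -0.2365, 0.0775]
orientation: [[0.194, 0.981, 0.0], [0.981, -0.194, 0.0], [0.0, 0.0, -1.0]]
ft_force: [0.4, 0.3, -3.4]
finger_gap: 0.147
```

```bash
python3 st.py
```

```text
[ 0.5248 -0.2365  0.0775] ang 78.83 F [ 0.41  0.33 -3.42] T [ 0.003 -0.02   0.045] gap 0.147 21.9833 q7 0.47
shift cm [-0.0080589  -0.01815875]
```

Emit:
move_arm --pt "0 0 0.05" --pt "0 0 0.03" --pt "0 0 0" --roll '[0, 0, 0]'

```text
time_s: 22.23
eef_pos: [0.5249, -0.2365, 0.0769]
orientation: [[0.194, 0.981, 0.0], [0.981, -0.194, 0.0], [0.0, 0.0, -1.0]]
ft_force: [-0.3, 0.9, -0.1]
finger_gap: 0.148
```

```bash
python3 st.py
```

```text
[ 0.5249 -0.2365  0.0769] ang 78.83 F [-0.28  0.87 -0.06] T [ 0.108  0.134 -0.008] gap 0.148 22.2333 q7 0.47
shift cm [-0.00744599 -0.02562151]
```

Emit:
move_arm --pt "0 0 0" --pt "0 0 0" --pt "0 0 0" --roll '[0, 0, 0]' --force 20

```text
time_s: 22.48
eef_pos: [0.5249, -0.2365, 0.0769]
orientation: [[0.194, 0.981, 0.0], [0.981, -0.194, 0.0], [0.0, 0.0, -1.0]]
ft_force: [-0.6, 0.0, 0.1]
finger_gap: 0.152
```

Emit:
move_arm --pt "0 0 0" --pt "0 0 0" --pt "0 0 0" --pt "0 0 0" --pt "0 0 0" --pt "0 0 0" --pt "0 0 0" --pt "0 0 0" --roll '[0, 0, 0, 0, 0, 0, 0, 0]' --hand 0

```text
time_s: 23.15
eef_pos: [0.5248, -0.2365, 0.0767]
orientation: [[0.194, 0.981, 0.0], [0.981, -0.194, 0.0], [0.0, 0.0, -1.0]]
ft_force: [0.3, 0.1, 0.5]
finger_gap: 0.999
```

```bash
python3 st.py;  python3 - <<'E'
from h import *
c=bot.camera('wrist');save('w14',c)
E
```

```text
[ 0.5248 -0.2365  0.0767] ang 78.83 F [0.3  0.06 0.47] T [-0.07  -0.062 -0.017] gap 0.999 23.15 q7 0.47
shift cm [-0.00666698 -0.01587755]
```

View pics/w14.png

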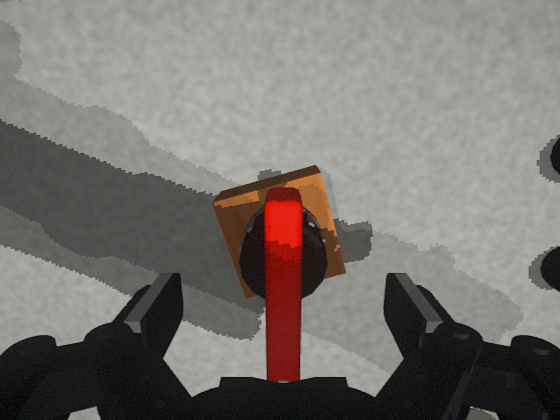

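Released, and the key is standing in its stand between the open fingers. Now I'll retreat straight up.

Emit:
move_arm --pt "0 0 -0.3" --pt "0 0 -0.8" --pt "0 0 -1.5" --pt "0 0 -2.2" --pt "0 0 -2.8" --pt "0 0 -2.8" --pt "0 0 -2.5" --pt "0 0 -1.5" --pt "0 0 -0.6" --pt "0 0 0" --roll '[0, 0, 0, 0, 0, 0, 0, 0, 0, 0]'

```text
time_s: 24.03
eef_pos: [0.5256, -0.237, 0.2286]
orientation: [[0.194, 0.981, 0.003], [0.981, -0.194, -0.0], [0.0, 0.003, -1.0]]
ft_force: [-0.1, -0.1, 0.2]
finger_gap: 0.998
```

```bash
python3 st.py;  python3 - <<'E'
from h import *
s=bot.read_state();c=bot.camera('wrist');save('w15',c)
P=wcloud(c,s);z=P[...,2];H=hsv(c)
red=((H[...,0]<8)|(H[...,0]>172))&(H[...,1]>130)&(z>.095)&(abs(P[...,0]-.525)<.06)&(abs(P[...,1]+.235)<.06)
q=P[red];print('bar',rect(q),np.round(np.percentile(q[:,2],[5,50,95]),4))
A=np.c_[q,][:, :];top=q[q[:,2]>np.median(q[:,2])-.003];co=np.linalg.lstsq(np.c_[top[:,:2]-top[:,:2].mean(0),np.ones(len(top))],top[:,2],rcond=None)[0];print('slope',co)
m=(z>.06)&(z<.072)&(abs(P[...,0]-.525)<.05)&(abs(P[...,1]+.235)<.05)&~red;print('housing',cv2.minEnclosingCircle(P[m][:,:2].astype(np.float32)*1000),P[m][:,2].mean())
c=bot.camera('scene');save('s15',c);t=bot.camera('top');save('t15',t)
cv2.imwrite('pics/s15z.png',cv2.resize(c['pixels'][160:310,130:330,::-1],None,fx=4,fy=4,interpolation=2))
E
```

```text
[ 0.5256 -0.237   0.2286] ang 78.82 F [-0.08 -0.08  0.2 ] T [-0.033 -0.039 -0.036] gap 0.998 24.0333 q7 0.35
shift cm [ 0.02642976 -0.10427669]
bar (array([ 527. , -230.2]), array([ 75.2, 102.2]), 40.3) [0.104  0.1058 0.1077]
slope [-1.4239002   0.37258617  0.11514501]
housing ((526.4193725585938, -236.07550048828125), 22.639787673950195) 0.06685085090871806
```

View pics/s15z.png

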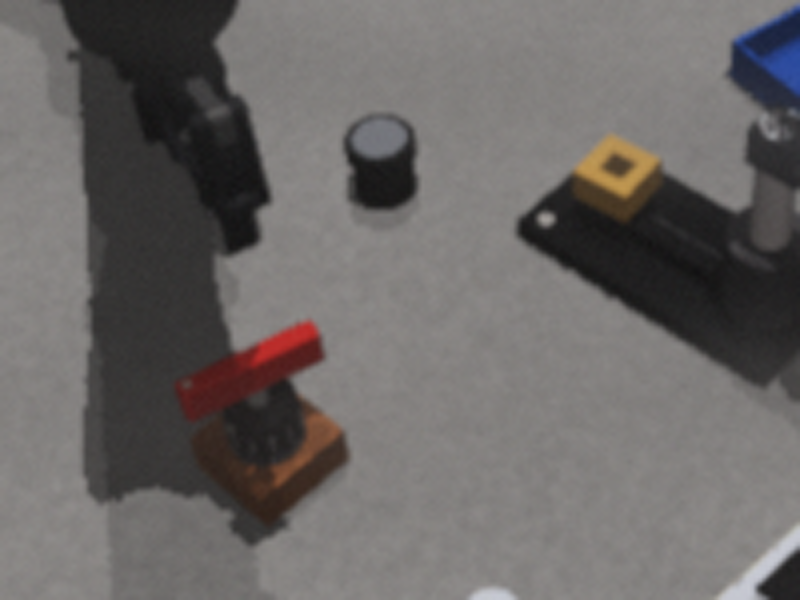

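View pics/w15.png

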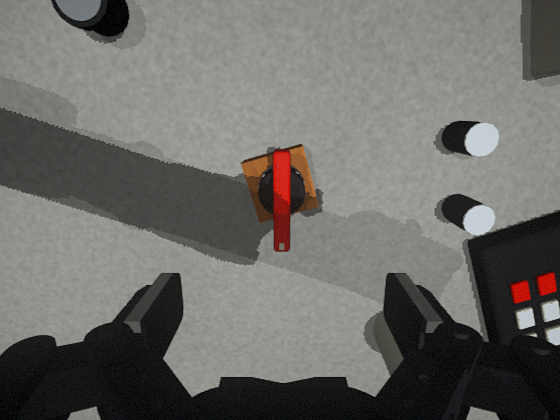

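View pics/s15.png

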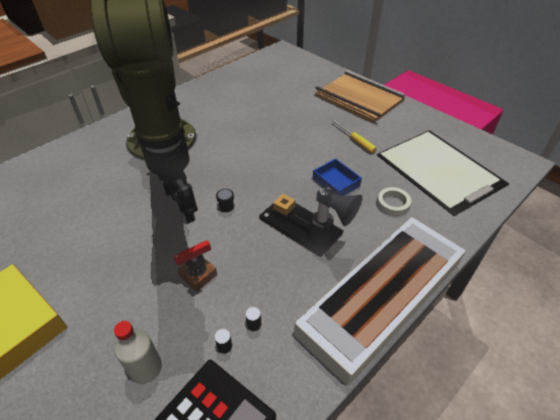

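```bash
python3 - <<'E'
import cv2,numpy as np
a=[cv2.resize(cv2.imread(f'pics/{n}.png')[180:310,220:350],None,fx=3,fy=3,interpolation=2) for n in('w3','w14')]
cv2.imwrite('pics/cmp.png',np.hstack(a))
from h import *
c=bot.camera('scene');t=bot.camera('top')
for n,cc,b in(('top',t,(245,205,280,240)),('scene',c,(270,190,300,220))):
    P=cloud(cc);H=hsv(cc);m=np.zeros(H.shape[:2],bool);m[b[1]:b[3],b[0]:b[2]]=1
    m&=(H[...,0]>12)&(H[...,0]<33)&(H[...,1]>100)&(H[...,2]>60)&(abs(P[...,2]-.06)<.01)
    print(n,rect(P[m]))
E
```

```text
top (array([530.9,  49.4]), array([41.9, 41.8]), 10.2)
scene (array([532.3,  46.5]), array([45.4, 44.6]), 8.4)
```

View pics/cmp.png

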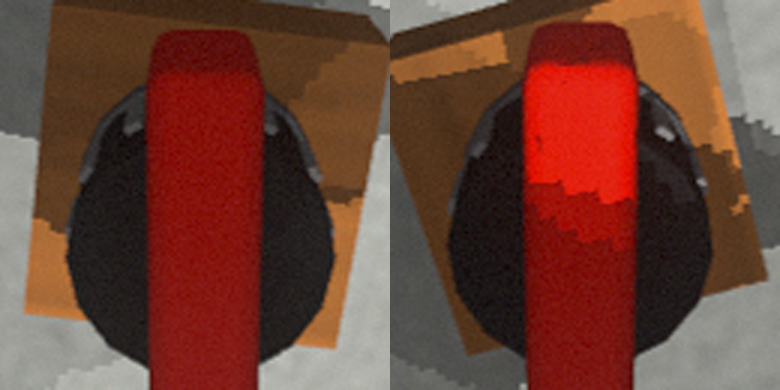

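```bash
python3 -c "
from cell import bot
print(bot.close_job())"
```

```text
the job is handed in; nothing more can be done
None
```

The torque key was used on the brass bolt and is back upright in its stand. The job was handed in after about 24 s of robot time; `close_job` gives no verdict.

- **Seating:** The bit slid into the socket with no noticeable resistance. I stopped at a light flange contact of about 3 N. Up-force on the tool rose to about 5 N while turning, and sideways force was at most about 6 N.
- **Turning:** The bolt came up tight after about 1.08 rad. The torque peaked near 0.27 N m, fell to about zero, then began rising again to about 0.14 N m, where I stopped. That is one click. The housing marks also sit roughly 20° further round relative to the handle than at the start, which agrees with one notch. I had no direct reading of the ratchet.
- **Return:** The housing and handle heights match the start (67 mm and 106 mm by camera). The gripper is open about 15 cm above the stand and touching nothing. The other objects look unmoved in the scene picture.

**Checks that failed or disagreed:**
- My attempt to measure the key's tilt from the wrist camera failed because the red mask picked up stray points. Uprightness rests on the heights and the pictures.
- Bolt and stand positions differed by 1–3 mm between cameras, within what the socket and hole allowed.

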